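Nest the studio's mixing pans with fanned handles

ROBOT

A 7-joint arm with a two-finger parallel gripper is mounted at the origin on the work surface. World frame = base frame: x ahead of the robot, y to its left, z up, the work surface at z = 0. Lengths are in m, angles in rad, forces in N, time in s.
With the tool pointing down it reaches from about 0.425 to 0.925 m from the base axis. Payload 6.8 kg.
Tool frame: the origin (TCP) lies at the very end of the fingers, on their centre line; the grasp point (between the pads) lies 19 mm behind it; z points along the fingers, y is the line along which they close (so a half turn about z gives the same grasp; the last joint's range is limited). The gripper opens to 85 mm and grips with 20 to 120 N. Pads are 22 mm wide; open, the fingers measure 114 mm over their backs; the gripper's body (76 mm by 85 mm) begins 54 mm behind the grasp point. The pads swing forward as they close: fully open they stand 13 mm farther back than shut.
Start: joints at [1.028, 0.477, 0.022, 1.555, -0.011, 1.109, -0.083], TCP at [0.284, -0.612, 0.231] pointing down, gripper open.
Joint ranges: [-2.96, 2.96], [-0.34, 2.1], [-1.41, 1.46], [0.24, 2.44], [-1.37, 4.51], [0.17, 1.92], [-2.96, 2.96]. Speed limits (rad/s): [2.39, 2.39, 3.14, 3.14, 3.14, 3.14, 3.14].

INTERFACE

Orientations are given as a rotation vector (axis times angle).
In Python, from bench import r gives the robot as it stands.
- The arm moves only by the tool play_rows, never from a script. Its argument "targets" is text: rows parted by semicolons, each of 5 numbers parted by spaces: the closure, from -1 (fully open) to 1 (shut), then the shift along the tool's x, y, z in m, then the turn about the tool's z in rad. In form: gripper dx dy dz spin; .... A call has 1 to 8 rows; each row is the pose to reach, as a shift and turn from the pose commanded when the call began, along the tool's axes at that moment; what a row does not reach only later rows make up. A row lasts 1/12 s, in which the tool goes at most 41.7 mm and 7.16 degrees, less where a joint would pass 70% of its speed; a pose out of reach is approached as far as the arm can. A call with a gripper value outside its range is refused whole. The fingers move at their own pace and stop on an object; "squeeze" is the grip in N (left out, the last holds). Time passes only in rows, so rows that repeat a pose let the fingers close. It gives the time, the measured TCP pose, the force, the opening and the grip force at its end, in the units of the state.
- r.get_obs(): the state, without advancing time (a new reading comes with each control period).
- r.grab_frame(name): name is "side" or "top" or "wrist"; returns the picture (400x640x3 uint8, red, green, blue); there is no depth.
- r.camera_info(name): a dict with "fov_y" (degrees; the focal length in pixels is half the picture's height over the tangent of half this angle, whatever the lens; pixels are square), "cx", "cy" (the principal point, pixels), "k1" (the pictures are not rectified: a ray, as slopes to the right and down, at radius r is drawn at 1 + k1 r^2 times it, then the intrinsics apply), "position" and "rotation" of the camera in the world. Camera axes: x right, y down, z forward; pixel columns grow to the right and rows downward; lengths in m; the calibration is good to about 2 mm. A picture is of the moment at which its call begins: read the wrist's pose just before it. camera_info takes no time and is no camera call; for the wrist camera it gives the pose at the moment of the call.
- r.hand_in(): hands the job in; it is judged then, once.
The state is a dict: "clock": time; "joints": joint angles; "qvel": joint speeds; "tau": joint torques, N m; "tcp_pos": TCP position; "orientation": TCP orientation; "contact_force": force on the tool from outside, world axes, zero at the start; "moment": the same for the moment, N m; "grip_width": finger opening in m; "gripper_force": force on a finger pad.
Only numpy, scipy, OpenCV 4.12 (cv2) and the standard library are available. Lean on these libraries where they do the work, as an engineer would, in place of code of your own. Each camera call takes 0.05 s, during which the arm holds its last target. There are 200 camera calls.

TASK

Put the washed mixing pans away as one nest where the large pan stands: take the medium pan off the sloping drainer and set it flat into the large one, then set the small pan flat into the medium one. Fan the handles like a hand of cards: seen from above, each handle about 40 degrees anticlockwise of the handle below it, so that it clears it. Lower each pan gently without dropping it, bed it down by feel with a light push of about 10 N (never hard) before letting go, leave the large pan in its place, disturb nothing else on the table, and let go of everything at the end.

Things in the scene. Friction and masses are not known exactly. Their poses are not given: they have to be found in the camera images.
- pan_large: Widest, lowest open steel pan, outside 124 mm across at foot, 144 at rim, 54 high; wall 3, floor 4 mm; ~450 g. Black handle bar 14 wide, 18 high, 72 to 172 mm from the axis, underside 44, top 62 mm above foot. Origin: centre of foot; z pan axis, +x along handle. Loose, upright on the table.
- pan_medium: Middle open steel pan, outside 112 mm across at foot, 122 at rim, 64 high; wall 3, floor 4 mm; ~240 g. Black handle bar 14 wide, 18 high, 61 to 161 mm from the axis, underside 54, top 72 mm above foot. Origin: centre of foot; z pan axis, +x along handle. Starts loose on the drainer's slope against its pegs, axis leaning 35 deg, handle pointing up the slope. Seated, its foot is 4 mm above the large pan's.
- pan_small: Narrowest, tallest open steel pan, outside 100 mm across at foot, 106 at rim, 74 high; wall 3, floor 4 mm; ~160 g. Black handle bar 14 wide, 18 high, 53 to 153 mm from the axis, underside 64, top 82 mm above foot. Origin: centre of foot; z pan axis, +x along handle. Loose, upright on the table. Seated, its foot is 4 mm above the medium pan's.
- pan_medium_tip (a point): the end of the medium pan's handle, on its centre line, 161 mm from the pan's axis and 63 mm above its foot. In the nest this handle passes 4 mm over the large pan's rim, but would ride up on the large pan's handle if not fanned
- pan_small_tip (a point): the end of the small pan's handle, on its centre line, 153 mm from the pan's axis and 73 mm above its foot. In the nest this handle passes 4 mm over the medium pan's rim, but would ride up on the medium pan's handle if not fanned
- drainer: fixed plywood draining board, 140 mm wide: a slab sloping at 35 degrees, facing the robot, from about 20 mm high at its near edge to about 95 mm at its far edge, 115 mm long in plan, with two wooden stop pegs 12 mm thick and 16 mm high near its lower edge. Origin: at table height under the middle; +x is the horizontal direction in which the slope rises, z up
- paint_jar: bystander: closed paint jar, 52 mm across, 60 mm high; origin centre of underside
- tape_roll: bystander: roll of paper tape lying flat, 80 mm across, 25 mm high; origin centre of underside
- mug: bystander: white mug, 80 mm across, 90 mm high; origin centre of underside
- squeeze_bottle: bystander: bottle, 56 mm across, 150 mm high; origin centre of underside
- brush: bystander: paint brush lying flat; origin under its middle
- tin: bystander: closed tin, 74 mm across, 100 mm high; origin centre of underside
- marker: bystander: square-bodied marker with a cap, lying, about 160 mm long and 21 mm thick; origin under its barrel

How it is judged:
By the outcome, as a careful person would: the job done as asked, in the order asked, and still so for the second after the job is handed in, with the robot touching nothing.
It also fails if it takes over 64 s, if anything falls off the work surface, if the arm or the gripper's body presses on something with over 40 N, if the wrist force passes 120 N, or if a joint passes its speed limit or range.

## Working session

There is one attempt and no reset: what is moved stays moved. The work goes in short steps, Python scripts to look and compute and a tool call to move; the robot and the scene stay as the last step left them, time stands still between calls to the robot, and variables do not carry over. Pictures are saved under pics/ and viewed, at most 13 in all, crops included, and the job is handed in when it is done.

Besides the shell and the picture viewer there is one more tool, called after ">>>" in YAML: its name, and indented under it one key for each argument. play_rows: Moves the arm, as the interface text tells. Its arguments: {"type":"object","properties":{"targets":{"type":"string"},"squeeze":{"type":"number"}},"required":["targets"]}

```bash
ls; mkdir -p pics; cat > h.py <<'E'
import numpy as np, cv2
from scipy.spatial.transform import Rotation as R
def ray(ci,u,v):
    f=200/np.tan(np.radians(ci['fov_y'])/2)
    d=np.array([(u-ci['cx'])/f,(v-ci['cy'])/f]); rd=np.hypot(*d); r=rd
    for _ in range(30): r=rd/(1+ci['k1']*r*r)
    if rd>0: d=d*r/rd
    Rm=np.array(ci['rotation']); 
    if Rm.shape!=(3,3): Rm=R.from_rotvec(Rm).as_matrix()
    return np.array(ci['position']), Rm@np.array([d[0],d[1],1])
def onz(ci,u,v,z):
    p,d=ray(ci,u,v); return p+d*(z-p[2])/d[2]
def proj(ci,P):
    f=200/np.tan(np.radians(ci['fov_y'])/2)
    Rm=np.array(ci['rotation'])
    c=Rm.T@(np.array(P)-np.array(ci['position'])); s=c[:2]/c[2]; s=s*(1+ci['k1']*(s@s))
    return np.array([ci['cx'],ci['cy']])+f*s
E
python3 - <<'E'
from bench import r
import cv2
for n in("top","side"):
    im=r.grab_frame(n); cv2.imwrite(f"pics/{n}0.png",im[...,::-1]); print(n,r.camera_info(n))
print(r.get_obs())
E
```

```text
pics
top {'fov_y': 50.120710181340456, 'cx': 317.6151051447144, 'cy': 199.69794681879839, 'k1': -0.06850370843564074, 'position': array([ 0.4758729 , -0.0779486 ,  1.19504958]), 'rotation': array([-2.14438281,  2.19404742, -0.09334492])}
side {'fov_y': 44.62941583509905, 'cx': 321.958914262594, 'cy': 198.83369874851311, 'k1': -0.09882064608235439, 'position': array([0.04490878, 0.59119013, 1.11049202]), 'rotation': array([-0.93647792,  2.58460505, -0.96465837])}
{'clock': 0.1, 'joints': array([ 1.02789817,  0.47771496,  0.02232269,  1.55633811, -0.0115089 ,
        1.10929298, -0.08309181]), 'qvel': array([-0.00102959, -0.00420112, -0.00119624, -0.00292707, -0.00063113,
        0.00084321,  0.00079926]), 'tau': array([ 4.79474242e-03, -5.97763717e+01,  1.61390886e+00, -2.81955707e+01,
        1.28501456e-02,  5.02584720e-03,  1.99519224e-05]), 'tcp_pos': array([ 0.28411126, -0.61171574,  0.23043031]), 'orientation': array([-3.06610480e+00, -6.77339696e-01,  7.03965609e-04]), 'contact_force': array([-0.69373953, -0.39348539,  0.04134347]), 'moment': array([ 0.01412922, -0.03846605, -0.01506225]), 'gripper_force': 0.0, 'grip_width': 0.08577789434423388}
```

View pics/top0.png

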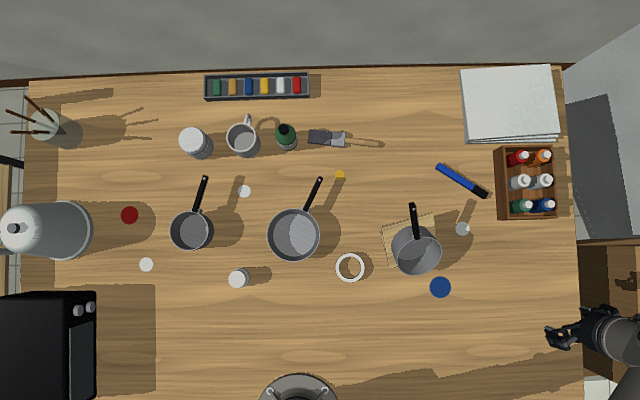

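View pics/side0.png

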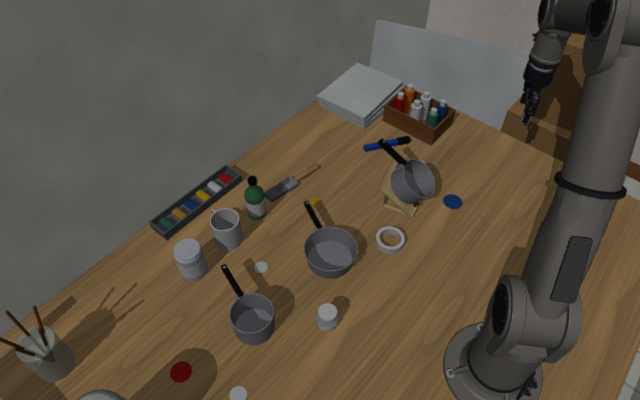

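The top view shows the large pan at (293,234) with its handle to (318,178), the small pan at (191,231) with its handle to (206,177), and the medium pan tilted on the drainer at (415,250) with its handle to (412,203). The side view shows the same layout, with the tape roll between the drainer and the large pan.

```bash
cat >> h.py <<'E'
def info(r,n):
    c=dict(r.camera_info(n)); Rm=np.array(c['rotation'])
    if Rm.shape!=(3,3): c['rotation']=R.from_rotvec(Rm).as_matrix()
    return c
def blobs(im,box,lo,hi,amin=15):
    x0,y0,x1,y1=box; hsv=cv2.cvtColor(np.ascontiguousarray(im[y0:y1,x0:x1]),cv2.COLOR_RGB2HSV)
    m=cv2.inRange(hsv,lo,hi); n,l,s,c=cv2.connectedComponentsWithStats(m)
    out=[]
    for i in range(1,n):
        if s[i,4]>=amin:
            ys,xs=np.nonzero(l==i); out.append(np.c_[xs+x0,ys+y0].astype(float))
    return sorted(out,key=lambda a:-len(a))
E
python3 - <<'E'
from h import *
from bench import r
im=cv2.cvtColor(cv2.imread('pics/top0.png'),cv2.COLOR_BGR2RGB); ci=info(r,'top')
tint=[(0,0,0),(180,255,55)]
for n,box,zr,zh in(('large',(260,165,335,270),.054,.053),('small',(160,165,225,260),.074,.073),('med',(385,190,450,280),0.1,.15)):
    h=blobs(im,box,(0,0,0),(180,255,45))[0]
    c=h.mean(0); w,v=np.linalg.eigh(np.cov((h-c).T)); ax=v[:,1]; ax=ax*(-np.sign(ax[1])); t=(h-c)@ax
    tip=c+ax*t.max(); root=c+ax*t.min()
    print(n,len(h),'tip',tip.round(1),'root',root.round(1), onz(ci,*tip,zh).round(4),onz(ci,*root,zh).round(4))
    g=blobs(im,box,(0,0,50),(180,60,200))
    cn=cv2.convexHull(g[0].astype(np.float32)); e=cv2.fitEllipse(cn); print('  grey',len(g[0]),'ell',np.round(e[0],1),np.round(e[1],1), onz(ci,*e[0],zr).round(4), cv2.minEnclosingCircle(cn)) 
a=cv2.resize(im[160:300,160:460],None,fx=2.6,fy=2.6,interpolation=cv2.INTER_CUBIC); cv2.imwrite('pics/c1.png',a[...,::-1])
ci=info(r,'wrist'); print(ci, r.get_obs()['tcp_pos']); cv2.imwrite('pics/w0.png',r.grab_frame('wrist')[...,::-1])
E
```

```text
large 173 tip [320.6 176.8] root [304.6 210.3] [ 0.6455 -0.0793  0.053 ] [ 0.556  -0.0344  0.053 ]
  grey 2242 ell [293.3 233.7] [53.1 56.7] [ 0.4942 -0.0032  0.054 ] ((293.2401123046875, 232.56312561035156), 28.915748596191406)
small 189 tip [205.5 175.8] root [193.9 211.3] [0.6528 0.2277 0.073 ] [0.5587 0.2586 0.073 ]
  grey 1137 ell [189.8 229.9] [41.6 43.6] [0.5095 0.269  0.074 ] ((190.68321228027344, 229.4618377685547), 22.500499725341797)
med 221 tip [411.1 202.7] root [417. 239.] [ 0.5619 -0.2999  0.15  ] [ 0.4727 -0.3107  0.15  ]
  grey 1870 ell [415.5 250.2] [49.2 51.3] [ 0.4443 -0.3168  0.1   ] ((415.90325927734375, 249.94845581054688), 26.068675994873047)
{'fov_y': 63.85158061246038, 'cx': 320.83316777785757, 'cy': 201.56195079607284, 'k1': 0.0007913680275440803, 'position': array([ 0.3540414 , -0.57980712,  0.37337694]), 'rotation': array([[ 4.20920989e-01, -8.64391631e-01, -2.75050231e-01],
       [-9.07097201e-01, -4.01249360e-01, -1.27175541e-01],
       [-4.34255741e-04,  3.03028150e-01, -9.52981507e-01]])} [ 0.28411126 -0.61171574  0.23043031]
```

View pics/c1.png

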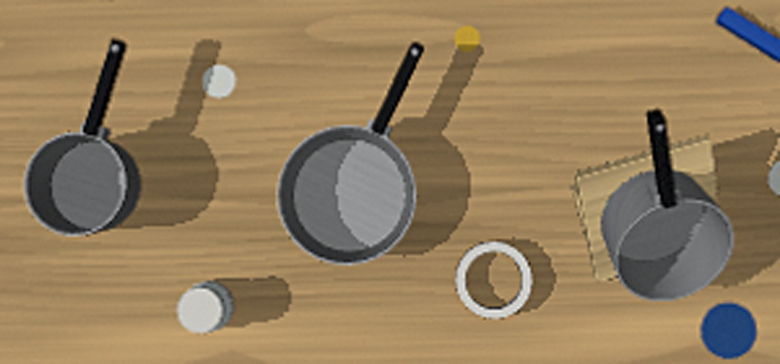

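```bash
cat >> h.py <<'E'
def tri(a,b):
    (p,d),(q,e)=a,b; d=d/np.linalg.norm(d); e=e/np.linalg.norm(e)
    s,t=np.linalg.lstsq(np.c_[d,-e],q-p,rcond=None)[0]; A=p+s*d;B=q+t*e
    return (A+B)/2, np.linalg.norm(A-B)
def line(h):
    c=h.mean(0); w,v=np.linalg.eigh(np.cov((h-c).T)); ax=v[:,1]; ax=ax*(-np.sign(ax[1])); t=(h-c)@ax
    return c+ax*t.max(), c+ax*t.min()
def move(o,P,az,zoff=0):
    """shift/turn in tool axes to bring TCP to P with tool x at azimuth az (deg)"""
    M=R.from_rotvec(o['orientation']).as_matrix(); d=M.T@(np.array(P)-o['tcp_pos'])
    cur=np.degrees(np.arctan2(M[1,0],M[0,0])); s=(az-cur+180)%360-180
    return d.round(4), 'az now %.1f'%cur, 'spin(rad) %.3f'%(-np.radians(s))
E
python3 - <<'E'
from h import *
from bench import r
ld=lambda n:cv2.cvtColor(cv2.imread(f'pics/{n}.png'),cv2.COLOR_BGR2RGB)
ct,cs=info(r,'top'),info(r,'side'); T,S=ld('top0'),ld('side0')
for n,bt,bs in(('med',(395,195,430,245),(370,130,412,172)),('large',(295,170,330,215),(295,190,330,240)),('small',(185,170,215,215),(212,255,255,305))):
    a=line(blobs(T,bt,(0,0,0),(180,255,45))[0]); b=line(blobs(S,bs,(0,0,0),(180,255,45))[0])
    P=[tri(ray(ct,*a[i]),ray(cs,*b[i])) for i in(0,1)]
    v=P[0][0]-P[1][0]
    print(n,b,[ (p[0].round(4),round(p[1],4)) for p in P],'len',np.linalg.norm(v).round(3),'az',np.degrees(np.arctan2(v[1],v[0])).round(1))
print(move(r.get_obs(),(.52,-.31,.3),8))
E
```

```text
med (array([378.71678524, 140.31952949]), array([412.02565881, 169.84282782])) [(array([ 0.5586, -0.2907,  0.1928]), np.float64(0.0005)), (array([ 0.4656, -0.3237,  0.1114]), np.float64(0.0165))] len 0.128 az 19.5
large (array([305.13988326, 201.92254258]), array([319.443687  , 227.75431763])) [(array([ 0.647 , -0.0785,  0.0516]), np.float64(0.003)), (array([ 0.5571, -0.0337,  0.0513]), np.float64(0.0022))] len 0.1 az -26.5
small (array([222.20375344, 264.87573019]), array([241.13596027, 295.91707744])) [(array([0.6546, 0.2284, 0.077 ]), np.float64(0.0058)), (array([0.5592, 0.2592, 0.0724]), np.float64(0.0013))] len 0.1 az -17.9
(array([ 0.3411, -0.1745, -0.0692]), 'az now 24.9', 'spin(rad) 0.295')
```

```bash
python3 - <<'E'
from h import *
from bench import r
print(move(r.get_obs(),(.508,-.304,.27),15))
E
```

```text
(array([ 0.3327, -0.1849, -0.0392]), 'az now 24.9', 'spin(rad) 0.173')
```

>>> play_rows:
  targets: "-1 0.015 -0.01 -0.04 0; -1 0.05 -0.03 -0.04 0.05; -1 0.085 -0.047 -0.04 0.1; -1 0.12 -0.067 -0.04 0.17; -1 0.155 -0.086 -0.04 0.17; -1 0.19 -0.106 -0.04 0.17; -1 0.225 -0.125 -0.04 0.17; -1 0.26 -0.145 -0.04 0.17"
  squeeze: 100

```text
clock: 0.82
tcp_pos: [0.4598, -0.3694, 0.2712]
orientation: [-3.114, -0.415, 0.0]
contact_force: [1.4, -1.4, -0.6]
grip_width: 0.0859
gripper_force: 0.0
```

```bash
python3 - <<'E'
from h import *
from bench import r
print(move(r.get_obs(),(.508,-.304,.27),15))
E
```

```text
(array([ 0.0637, -0.0505,  0.0012]), 'az now 15.2', 'spin(rad) 0.003')
```

>>> play_rows:
  targets: "-1 0.03 -0.025 0 0; -1 0.06 -0.048 0 0; -1 0.0637 -0.0505 0.001 0; -1 0.0637 -0.0505 0.001 0"

```text
clock: 1.15
tcp_pos: [0.5093, -0.3021, 0.2699]
orientation: [-3.111, -0.425, -0.001]
contact_force: [-0.9, -1.3, 0.3]
grip_width: 0.0853
gripper_force: 0.0
```

```bash
python3 - <<'E'
from h import *
from bench import r
o=r.get_obs(); ci=info(r,'wrist'); im=r.grab_frame('wrist'); cv2.imwrite('pics/w1.png',im[...,::-1])
np.save('w1.npy',ci)
print(o['tcp_pos'],o['contact_force'],ci['position'])
print('expected tip px',proj(ci,(.5586,-.2907,.1928)),'root',proj(ci,(.4738,-.3138,.1355)))
for h in blobs(im,(150,0,640,400),(0,0,0),(180,255,45),80)[:4]: print(len(h),h.min(0),h.max(0),line(h))
E
```

```text
[ 0.50933369 -0.30212326  0.26991406] [-0.87766287 -1.28858954  0.25381894] [ 0.58355134 -0.2821536   0.41291336]
expected tip px [323.25499202 140.50262912] root [322.1462022  228.44461958]
24771 [150. 303.] [630. 399.] (array([149.86462269, 365.71931527]), array([630.09634851, 367.17310491]))
164 [315. 202.] [328. 232.] (array([327.5554538 , 201.90324672]), array([320.77868151, 233.04005635]))
136 [568. 203.] [596. 217.] (array([567.74622349, 204.61303595]), array([595.53733685, 216.11763354]))
```

View pics/w1.png

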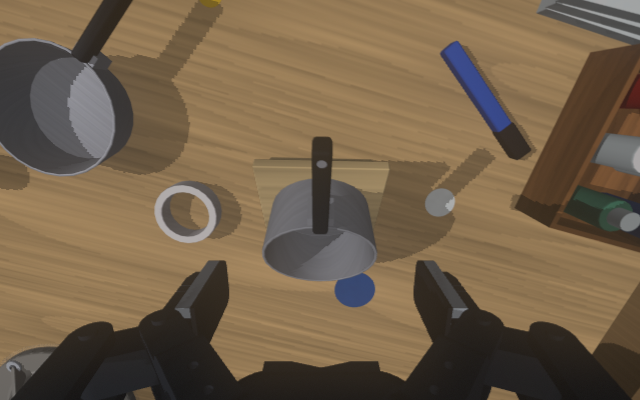

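The wrist view shows the medium handle running straight up the image from its root at (320,233) to its tip at (322,137). It is centred between the fingers (columns 222 and 420), so I can descend.

>>> play_rows:
  targets: "-1 0 0.001 0.03 0; -1 0 0.001 0.06 0; -1 0 0.001 0.09 0; -1 0 0.001 0.115 0; -1 0 0.001 0.13 0; -1 0 0.001 0.133 0; 1 0 0.001 0.133 0; 1 0 0.001 0.133 0"
  squeeze: 110

```text
clock: 1.87
tcp_pos: [0.5074, -0.3082, 0.1382]
orientation: [3.113, 0.412, 0.001]
contact_force: [0.0, 0.5, 0.0]
grip_width: 0.0639
gripper_force: 0.0
```

>>> play_rows:
  targets: "1 0 0 0 0; 1 0 0 0 0; 1 0 0 0 0; 1 0 0 0 0; 1 0 0 0 0; 1 0 0 0 0"
  squeeze: 110

```text
clock: 2.37
tcp_pos: [0.5079, -0.3054, 0.1384]
orientation: [-3.112, -0.413, -0.001]
contact_force: [-1.9, 3.7, 7.3]
grip_width: 0.0125
gripper_force: 106.4
```

>>> play_rows:
  targets: "1 0 0 -0.01 0; 1 0 0 -0.03 0; 1 0 0 -0.055 0; 1 0 0 -0.08 0; 1 0 0 -0.1 0; 1 0.02 -0.01 -0.11 0; 1 0.045 -0.025 -0.11 0; 1 0.07 -0.037 -0.11 0"

```text
clock: 3.03
tcp_pos: [0.566, -0.2528, 0.2491]
orientation: [3.113, 0.412, 0.003]
contact_force: [1.3, 0.2, -4.5]
grip_width: 0.0125
gripper_force: 107.2
```

>>> play_rows:
  targets: "1 0.025 -0.013 0 0.01; 1 0.05 -0.027 0 0.02; 1 0.075 -0.04 0 0.03; 1 0.1 -0.052 0 0.03; 1 0.114 -0.061 0 0.03; 1 0.114 -0.061 0 0.03; 1 0.114 -0.061 0 0.03"

```text
clock: 3.62
tcp_pos: [0.6596, -0.1631, 0.247]
orientation: [-3.12, -0.371, 0.001]
contact_force: [-0.8, -1.2, -3.6]
grip_width: 0.0122
gripper_force: 107.4
```

```bash
python3 - <<'E'
from h import *
from bench import r
o=r.get_obs(); print(o['tcp_pos'],o['contact_force'],o['moment'],o['gripper_force'],move(o,(.6605,-.163,.24),13.4))
im=r.grab_frame('side'); T=r.grab_frame('top')
a=cv2.resize(im[60:260,240:560],(640,400)); b=cv2.resize(T[100:225,280:480],(640,400))[:,:]
cv2.imwrite('pics/s2.png',np.vstack([a,b])[::1][...,::-1][:600*4//3:1] if 0 else cv2.resize(np.vstack([a,b]),(480,600))[...,::-1])
E
```

```text
[ 0.65956738 -0.16311407  0.24700838] [-0.77692852 -1.15364159 -3.64934964] [-0.04322176 -0.13300294 -0.00239153] 107.3675537109375 (array([0.0009, 0.0001, 0.007 ]), 'az now 13.6', 'spin(rad) 0.003')
```

View pics/s2.png

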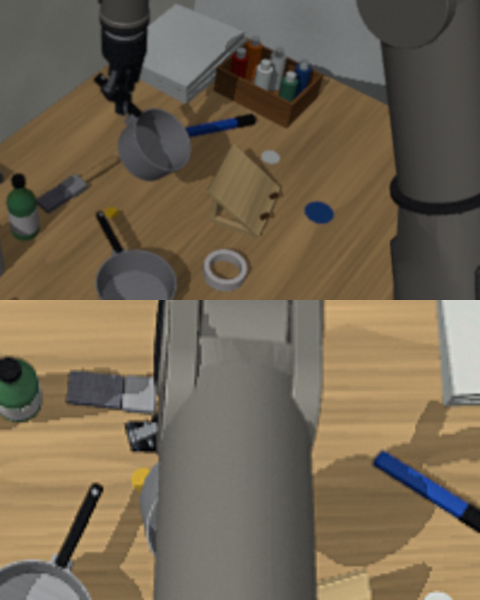

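The side crop shows the medium pan held in tilt, clear of the drainer. The top crop is mostly hidden by the arm, and the brush lies to the left of the tool. Next I lower the pan until its edge touches the table.

>>> play_rows:
  targets: "1 0 0 0.02 0; 1 0 0 0.05 0; 1 0 0 0.08 0; 1 0 0 0.1 0; 1 0 0 0.11 0; 1 0 0 0.113 0; 1 0 0 0.116 0; 1 0 0 0.116 0"

```text
clock: 4.38
tcp_pos: [0.6601, -0.1647, 0.1324]
orientation: [3.119, 0.367, 0.003]
contact_force: [-0.1, -0.6, -3.1]
grip_width: 0.0124
gripper_force: 107.2
```

>>> play_rows:
  targets: "1 0 0 0.002 0; 1 0 0 0.004 0; 1 0 0 0.006 0; 1 0 0 0.008 0; 1 0 0 0.008 0"

```text
clock: 4.8
tcp_pos: [0.6593, -0.1639, 0.123]
orientation: [-3.12, -0.368, 0.001]
contact_force: [-0.2, 0.2, -2.5]
grip_width: 0.0123
gripper_force: 107.2
```

>>> play_rows:
  targets: "1 0 0 0.002 0; 1 0 0 0.004 0; 1 0 0 0.004 0"

```text
clock: 5.05
tcp_pos: [0.6593, -0.164, 0.1188]
orientation: [-3.12, -0.368, 0.001]
contact_force: [0.0, -0.1, -3.3]
grip_width: 0.0126
gripper_force: 107.2
```

>>> play_rows:
  targets: "1 0 0 0.002 0; 1 0 0 0.003 0; 1 0 0 0.003 0"

```text
clock: 5.3
tcp_pos: [0.6601, -0.164, 0.1167]
orientation: [3.12, 0.368, 0.002]
contact_force: [0.1, -0.1, -0.1]
grip_width: 0.0124
gripper_force: 107.6
```

>>> play_rows:
  targets: "1 0 0 0.002 0; 1 0 0 0.003 0; 1 0 0 0.003 0"

```text
clock: 5.55
tcp_pos: [0.6614, -0.1637, 0.1154]
orientation: [3.119, 0.368, 0.006]
contact_force: [0.7, 0.7, 8.5]
grip_width: 0.0125
gripper_force: 109.0
```

>>> play_rows:
  targets: "1 0 0 0 0; 1 0.006 0 0.004 0; 1 0.012 0 0.008 0; 1 0.017 0 0.0125 0; 1 0.0225 0 0.017 0; 1 0.028 0 0.022 0; 1 0.033 0 0.027 0; 1 0.033 0 0.027 0"
  squeeze: 40

```text
clock: 6.22
tcp_pos: [0.6931, -0.1551, 0.0869]
orientation: [-3.119, -0.369, -0.002]
contact_force: [0.7, 0.2, 6.7]
grip_width: 0.0128
gripper_force: 105.1
```

```bash
python3 - <<'E'
from h import *
from bench import r
o=r.get_obs(); print(o['tcp_pos'],o['contact_force'],o['moment'],o['gripper_force'])
im=r.grab_frame('side')
cv2.imwrite('pics/s3.png',cv2.resize(im[60:220,240:440],(500,400))[...,::-1])
E
```

```text
[ 0.69305308 -0.15512276  0.08688085] [0.65228868 0.16580951 6.68525765] [ 0.23729835  0.67854814 -0.12506722] 105.11597156524658
```

View pics/s3.png

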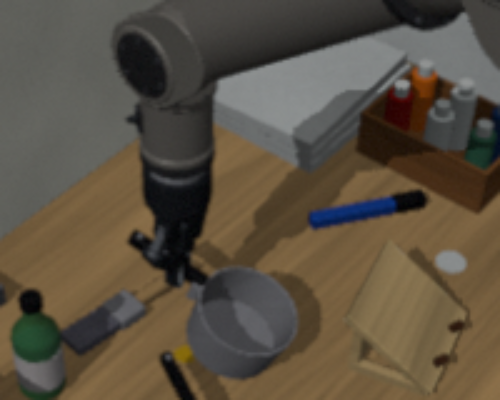

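The crop shows the pan pivoting on its edge, with the tilt down to about 20° as planned. I continue the arc.

>>> play_rows:
  targets: "1 0.005 0 0.005 0; 1 0.009 0 0.011 0; 1 0.0135 0 0.0165 0; 1 0.0175 0 0.0225 0; 1 0.021 0 0.0285 0; 1 0.0245 0 0.035 0; 1 0.026 0 0.038 0; 1 0.026 0 0.038 0"

```text
clock: 6.93
tcp_pos: [0.7178, -0.1496, 0.0487]
orientation: [-3.12, -0.369, -0.002]
contact_force: [1.6, 1.3, 6.3]
grip_width: 0.0126
gripper_force: 102.5
```

>>> play_rows:
  targets: "1 0.001 0 0.002 0; 1 0.002 0 0.004 0; 1 0.003 0 0.006 0; 1 0.003 0 0.006 0; 1 0.003 0 0.006 0"

```text
clock: 7.35
tcp_pos: [0.7203, -0.1491, 0.043]
orientation: [-3.12, -0.368, -0.002]
contact_force: [1.0, 1.4, 4.7]
grip_width: 0.0127
gripper_force: 102.4
```

>>> play_rows:
  targets: "1 0 0 0.001 0; 1 0.0005 0 0.002 0; 1 0.0005 0 0.002 0; 1 0.0005 0 0.002 0"

```text
clock: 7.68
tcp_pos: [0.7211, -0.1491, 0.0413]
orientation: [-3.12, -0.368, -0.002]
contact_force: [1.4, 1.8, 5.1]
grip_width: 0.0126
gripper_force: 102.5
```

>>> play_rows:
  targets: "1 0 0 0.001 0; 1 0 0 0.002 0; 1 0 0 0.002 0; 1 0 0 0.002 0"

```text
clock: 8.02
tcp_pos: [0.7214, -0.1489, 0.0406]
orientation: [-3.12, -0.368, -0.004]
contact_force: [-2.3, 2.5, 13.3]
grip_width: 0.0123
gripper_force: 103.6
```

The pan is now flat, with the force rising at z = 0.041. I'll check where the medium and large pans are from the side view.

```bash
cat >> h.py <<'E'
def circ(ci,c,rad,z):
    a=np.linspace(0,2*np.pi,73); return np.array([proj(ci,(c[0]+rad*np.cos(t),c[1]+rad*np.sin(t),z)) for t in a])
E
python3 - <<'E'
from h import *
from bench import r
o=r.get_obs(); ci=info(r,'side'); im=r.grab_frame('side')
tp=o['tcp_pos']; u=np.array([np.cos(np.radians(13.5)),np.sin(np.radians(13.5))]); c=tp[:2]-.0945*u
print('pred',c, move(o,tp,13.4))
v=cv2.resize(im[120:290,290:400].copy(),None,fx=3.5,fy=3.5,interpolation=cv2.INTER_CUBIC)
for cc,rad,z in((c,.061,.064),(c,.056,0),((.494,-.003),.072,.054),((.494,-.003),.062,0.)):
    p=((circ(ci,cc,rad,z)-[290,120]+.5)*3.5).astype(np.int32); cv2.polylines(v,[p.reshape(-1,1,2)],True,(255,0,0),1)
p=proj(ci,[*(c+.161*u),.063]); cv2.circle(v,tuple(((p-[290,120]+.5)*3.5).astype(int)),3,(0,255,0),-1)
cv2.imwrite('pics/s4.png',v[...,::-1])
E
```

```text
pred [ 0.62946202 -0.17100228] (array([0., 0., 0.]), 'az now 13.5', 'spin(rad) 0.001')
```

View pics/s4.png

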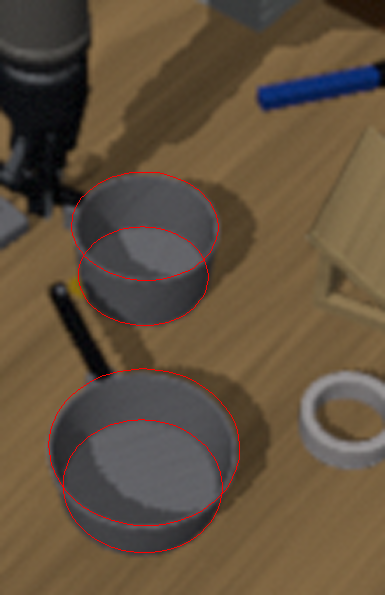

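The predicted rims drop right onto both pans in the side view, with the medium around crop (145,225) and the large around (145,445). Now I carry the medium pan over the large one.

>>> play_rows:
  targets: "1 0 0 -0.01 0; 1 0 0 -0.03 0; 1 0 0 -0.055 0; 1 0 0 -0.08 0; 1 0 0 -0.1 0; 1 -0.008 -0.017 -0.11 0; 1 -0.02 -0.042 -0.11 0; 1 -0.033 -0.07 -0.11 0"
  squeeze: 110

```text
clock: 8.73
tcp_pos: [0.6716, -0.0908, 0.1487]
orientation: [3.119, 0.363, 0.002]
contact_force: [-0.4, 0.1, -3.2]
grip_width: 0.0121
gripper_force: 107.3
```

>>> play_rows:
  targets: "1 -0.013 -0.028 0 0; 1 -0.026 -0.056 0 0; 1 -0.038 -0.08 0 0; 1 -0.05 -0.105 0 0; 1 -0.058 -0.12 0 0; 1 -0.06 -0.1255 0 0; 1 -0.06 -0.1255 0 0; 1 -0.06 -0.1255 0 0"

```text
clock: 9.4
tcp_pos: [0.5848, 0.0179, 0.1483]
orientation: [3.119, 0.367, 0.001]
contact_force: [0.8, -0.0, -3.4]
grip_width: 0.0125
gripper_force: 107.4
```

```bash
python3 - <<'E'
from h import *
from bench import r
o=r.get_obs(); print(o['tcp_pos'],o['contact_force'],o['moment'],o['gripper_force'],move(o,(.5854,.0194,.045),13.4))
ci=info(r,'side'); im=r.grab_frame('side')
tp=o['tcp_pos']; u=np.array([np.cos(np.radians(13.5)),np.sin(np.radians(13.5))]); c=tp[:2]-.0945*u; z0=tp[2]-.041
v=cv2.resize(im[120:290,280:400].copy(),None,fx=3.5,fy=3.5,interpolation=cv2.INTER_CUBIC)
for cc,rad,z in((c,.061,.064+z0),(c,.056,z0),((.4935,-.0025),.072,.054),((.4935,-.0025),.062,0.)):
    p=((circ(ci,cc,rad,z)-[280,120]+.5)*3.5).astype(np.int32); cv2.polylines(v,[p.reshape(-1,1,2)],True,(255,0,0),1)
cv2.imwrite('pics/s5.png',v[...,::-1])
E
```

```text
[0.58480253 0.01793195 0.14825397] [ 0.77246874 -0.01616466 -3.4498418 ] [ 0.01347222 -0.29126938  0.02667387] 107.37118005752563 (array([ 0.0009, -0.0014,  0.1033]), 'az now 13.4', 'spin(rad) 0.000')
```

View pics/s5.png

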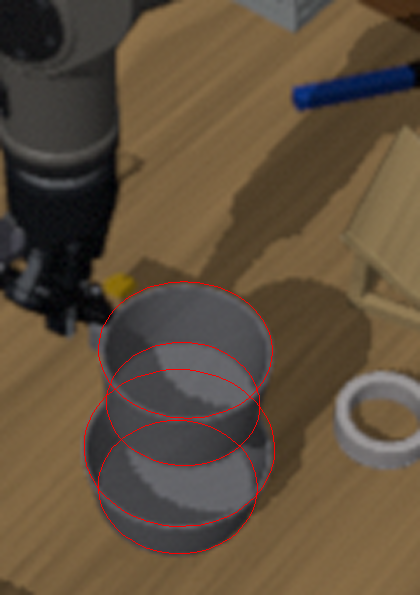

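The side view shows the medium pan level and centred over the large one, matching the predicted outlines. Lowering it now.

>>> play_rows:
  targets: "1 0.001 -0.001 0.02 0; 1 0.001 -0.001 0.045 0; 1 0.001 -0.001 0.065 0; 1 0.001 -0.001 0.08 0; 1 0.001 -0.001 0.09 0; 1 0.001 -0.001 0.094 0; 1 0.001 -0.001 0.094 0; 1 0.001 -0.001 0.094 0"

```text
clock: 10.12
tcp_pos: [0.586, 0.0198, 0.0548]
orientation: [3.12, 0.367, 0.002]
contact_force: [-0.0, 0.3, -3.1]
grip_width: 0.0124
gripper_force: 107.3
```

>>> play_rows:
  targets: "1 0 0 0.0015 0; 1 0 0 0.003 0; 1 0 0 0.004 0; 1 0 0 0.005 0; 1 0 0 0.006 0; 1 0 0 0.006 0; 1 0 0 0.006 0"

```text
clock: 10.7
tcp_pos: [0.5851, 0.0202, 0.0483]
orientation: [3.12, 0.368, -0.0]
contact_force: [-0.5, -0.6, -2.5]
grip_width: 0.0121
gripper_force: 107.3
```

>>> play_rows:
  targets: "1 0 0 0.001 0; 1 0 0 0.002 0; 1 0 0 0.002 0; 1 0 0 0.002 0"

```text
clock: 11.03
tcp_pos: [0.5856, 0.0203, 0.0466]
orientation: [-3.12, -0.368, -0.001]
contact_force: [1.4, 0.2, 0.1]
grip_width: 0.0126
gripper_force: 107.7
```

>>> play_rows:
  targets: "1 0 0 0.001 0; 1 0 0 0.0015 0; 1 0 0 0.0015 0; 1 0 0 0.0015 0"

```text
clock: 11.37
tcp_pos: [0.5861, 0.0205, 0.0454]
orientation: [-3.12, -0.368, -0.003]
contact_force: [4.0, 1.6, 3.4]
grip_width: 0.0123
gripper_force: 108.2
```

>>> play_rows:
  targets: "1 0.001 0 0 0; 1 0.0015 0 0.0005 0; 1 0.0015 0 0.001 0; 1 0.0015 0 0.001 0; 1 0.0015 0 0.001 0"

```text
clock: 11.78
tcp_pos: [0.5864, 0.0206, 0.0446]
orientation: [3.12, 0.368, -0.001]
contact_force: [-2.4, -0.4, 10.7]
grip_width: 0.0122
gripper_force: 109.7
```

Seated at z = 0.0446 with a push of 10.7 N. I open the fingers part way, so they stay clear of the large handle, and rise.

>>> play_rows:
  targets: "0.6 0 0 -0.0005 0; 0.4 0 0 -0.001 0; 0.2 0 0 -0.001 0; 0.2 0 0 -0.001 0; 0.2 0 0 -0.001 0; 0.2 0 0 -0.001 0"

```text
clock: 12.28
tcp_pos: [0.5863, 0.0205, 0.0445]
orientation: [3.12, 0.368, -0.001]
contact_force: [-0.5, -0.5, -0.3]
grip_width: 0.034
gripper_force: 0.0
```

>>> play_rows:
  targets: "0.2 0 0 -0.01 0; 0.2 0 0 -0.03 0; 0.2 0 0 -0.06 0; 0.2 0 0 -0.09 0; 0.2 0 0 -0.12 0; 0 0 0 -0.15 0; -0.5 0 0 -0.17 0; -1 0 0 -0.17 0"

```text
clock: 12.95
tcp_pos: [0.5894, 0.021, 0.2208]
orientation: [3.12, 0.368, 0.014]
contact_force: [1.0, -1.0, 0.5]
grip_width: 0.0658
gripper_force: 0.0
```

```bash
python3 - <<'E'
from h import *
from bench import r
o=r.get_obs(); print(o['tcp_pos'],o['contact_force'])
# small pan: handle tip (.6535,.228), az -18 ; grip at r=95 -> 58 mm inboard of tip
a=np.radians(-18); t=np.array([.6535,.228]); g=t-.058*np.array([np.cos(a),np.sin(a)]); print(g)
print(move(o,(*g,.21),-18))
E
```

```text
[0.58939479 0.02099254 0.22078015] [ 1.03126064 -1.00259425  0.53487337]
[0.59833872 0.24592299]
(array([ 0.0609, -0.2167,  0.0111]), 'az now 13.4', 'spin(rad) 0.549')
```

>>> play_rows:
  targets: "-1 0.006 -0.022 0 0.06; -1 0.014 -0.05 0 0.15; -1 0.023 -0.082 0 0.25; -1 0.032 -0.115 0 0.35; -1 0.041 -0.148 0 0.44; -1 0.05 -0.18 0 0.52; -1 0.058 -0.206 0 0.549; -1 0.061 -0.217 0 0.549"

```text
clock: 13.62
tcp_pos: [0.594, 0.2514, 0.2146]
orientation: [-3.102, 0.484, 0.002]
contact_force: [-0.2, 1.0, 0.3]
grip_width: 0.0854
gripper_force: 0.0
```

>>> play_rows:
  targets: "-1 0 0 0 0; -1 0 0 0 0"

```text
clock: 13.78
tcp_pos: [0.5952, 0.245, 0.2144]
orientation: [3.102, -0.489, -0.001]
contact_force: [-0.2, 0.2, 0.2]
grip_width: 0.0853
gripper_force: 0.0
```

```bash
python3 - <<'E'
from h import *
from bench import r
o=r.get_obs(); ci=info(r,'wrist'); im=r.grab_frame('wrist')
print(o['tcp_pos'],move(o,(.5983,.2459,.21),-18))
print('exp tip',proj(ci,(.6535,.228,.073)),'root',proj(ci,(.5583,.2589,.073)))
T=r.grab_frame('top'); ct=info(r,'top')
w=cv2.resize(im,(560,350)); t=cv2.resize(T[165:275,240:400],(360,248)); v=np.zeros((600,560,3),np.uint8); v[:350]=w; v[350:598,:360]=t
cv2.imwrite('pics/w2.png',v[...,::-1]); cv2.imwrite('pics/top2_raw.png',T[...,::-1])
E
```

```text
[0.59521179 0.24503206 0.21437896] (array([ 0.0027, -0.0018,  0.0044]), 'az now -17.9', 'spin(rad) 0.001')
exp tip [317.53932268 119.92687323] root [317.80708865 227.96357207]
```

View pics/w2.png

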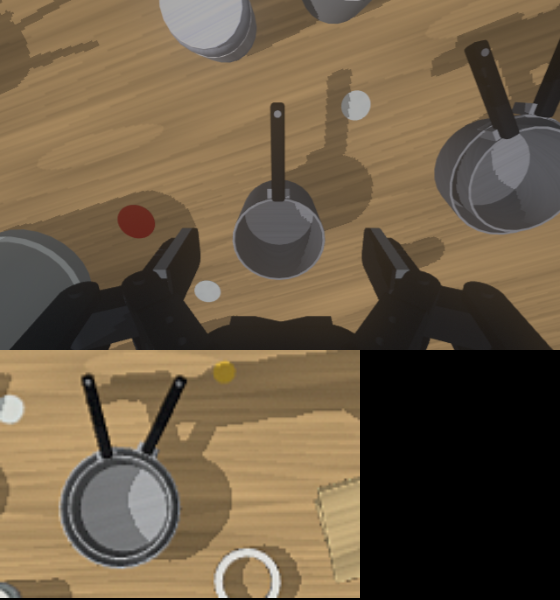

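The wrist view shows the small handle from (318,118) to (318,226), straight between the fingers. The top crop shows the medium pan nested flat, with its handle fanned anticlockwise of the large one. Next I grasp the small pan.

>>> play_rows:
  targets: "-1 0.0027 -0.0018 0.02 0; -1 0.0027 -0.0018 0.055 0; -1 0.0027 -0.0018 0.09 0; -1 0.0027 -0.0018 0.12 0; -1 0.0027 -0.0018 0.145 0; -1 0.0027 -0.0018 0.156 0; -1 0.0027 -0.0018 0.159 0; 0.5 0.0027 -0.0018 0.159 0"
  squeeze: 90

```text
clock: 14.55
tcp_pos: [0.599, 0.2453, 0.0559]
orientation: [3.102, -0.494, -0.0]
contact_force: [0.1, -0.0, 1.0]
grip_width: 0.0758
gripper_force: 0.0
```

>>> play_rows:
  targets: "1 0 0 0 0; 1 0 0 0 0; 1 0 0 0 0; 1 0 0 0 0; 1 0 0 0 0; 1 0 0 0 0; 1 0 0 0 0; 1 0 0 0 0"
  squeeze: 90

```text
clock: 15.22
tcp_pos: [0.5993, 0.2468, 0.0567]
orientation: [-3.102, 0.492, -0.002]
contact_force: [0.1, -1.3, 5.9]
grip_width: 0.0122
gripper_force: 88.8
```

```bash
python3 - <<'E'
from h import *
from bench import r
o=r.get_obs(); print(o['tcp_pos'],o['contact_force'],move(o,o['tcp_pos'],53))
T=cv2.cvtColor(cv2.imread('pics/top2_raw.png'),cv2.COLOR_BGR2RGB); ct=info(r,'top')
for n,b,z,rr in(('large',(298,165,330,208),.053,.172),('med',(270,165,292,208),.067,.161)):
    h=blobs(T,b,(0,0,0),(180,255,45))[0]; t,ro=[onz(ct,*p,z)[:2] for p in line(h)]; v=t-ro
    az=np.arctan2(v[1],v[0]); print(n,len(h),t,ro,np.linalg.norm(v),np.degrees(az),'centre',t-rr*v/np.linalg.norm(v))
E
```

```text
[0.59927839 0.24682699 0.05671815] [ 0.05892026 -1.3187798   5.92960128] (array([0., 0., 0.]), 'az now -18.0', 'spin(rad) -1.239')
large 157 [ 0.64450284 -0.07877118] [ 0.56258625 -0.03768012] 0.09164498771572774 -26.639294853746904 centre [ 0.49076116 -0.00165116]
med 144 [0.64852997 0.03349389] [0.56382559 0.01312692] 0.0871185710994972 13.51997784275463 centre [ 0.49199153 -0.0041454 ]
```

>>> play_rows:
  targets: "1 0 0 -0.01 0; 1 0 0 -0.03 0; 1 0 0 -0.06 0; 1 0 0 -0.09 0; 1 0.001 0.01 -0.11 -0.08; 1 0.001 0.03 -0.115 -0.18; 1 0.002 0.05 -0.115 -0.3; 1 0.003 0.07 -0.115 -0.41"
  squeeze: 110

```text
clock: 15.88
tcp_pos: [0.5795, 0.1788, 0.1717]
orientation: [-3.137, -0.161, -0.002]
contact_force: [-0.7, 0.4, -2.0]
grip_width: 0.0116
gripper_force: 108.1
```

```bash
python3 - <<'E'
from h import *
from bench import r
o=r.get_obs(); print(o['tcp_pos'],o['contact_force'],o['gripper_force'],move(o,(.5508,.0748,.17),53.4))
E
```

```text
[0.57946388 0.17880523 0.17174329] [-0.6986352   0.38132967 -1.98576361] 108.09457182884216 (array([-0.0392,  0.1005,  0.0017]), 'az now 5.9', 'spin(rad) -0.829')
```

>>> play_rows:
  targets: "1 -0.004 0.012 0 -0.11; 1 -0.009 0.025 0 -0.22; 1 -0.014 0.039 0 -0.33; 1 -0.02 0.053 0 -0.44; 1 -0.026 0.067 0 -0.55; 1 -0.032 0.082 0 -0.66; 1 -0.037 0.094 0 -0.76; 1 -0.039 0.1 0 -0.836"

```text
clock: 16.55
tcp_pos: [0.5495, 0.0736, 0.1707]
orientation: [2.804, 1.415, -0.003]
contact_force: [-0.3, -0.8, -1.5]
grip_width: 0.0121
gripper_force: 108.1
```

>>> play_rows:
  targets: "1 0 0 0 0; 1 0 0 0 0; 1 0 0 0 0"

```text
clock: 16.8
tcp_pos: [0.5505, 0.0768, 0.171]
orientation: [-2.807, -1.409, -0.001]
contact_force: [-0.4, 0.8, -0.8]
grip_width: 0.0121
gripper_force: 108.1
```

```bash
python3 - <<'E'
from h import *
from bench import r
o=r.get_obs(); print(o['tcp_pos'],o['contact_force'],o['gripper_force'],move(o,(.5508,.0748,.0657),53.4))
ci=info(r,'side'); im=r.grab_frame('side')
tp=o['tcp_pos']; a=np.radians(53.4); u=np.array([np.cos(a),np.sin(a)]); c=tp[:2]-.0956*u; z0=tp[2]-.0567
v=cv2.resize(im[120:290,260:400].copy(),None,fx=3.5,fy=3.5,interpolation=cv2.INTER_CUBIC)
for cc,rad,z in((c,.053,.074+z0),(c,.05,z0),((.4938,-.002),.061,.068),((.4938,-.002),.072,.054)):
    p=((circ(ci,cc,rad,z)-[260,120]+.5)*3.5).astype(np.int32); cv2.polylines(v,[p.reshape(-1,1,2)],True,(255,0,0),1)
cv2.imwrite('pics/s6.png',v[...,::-1])
E
```

```text
[0.5505355  0.07679873 0.17097191] [-0.36531354  0.79682047 -0.78627388] 108.06547164916992 (array([-0.0015,  0.0014,  0.1053]), 'az now 53.3', 'spin(rad) -0.002')
```

View pics/s6.png

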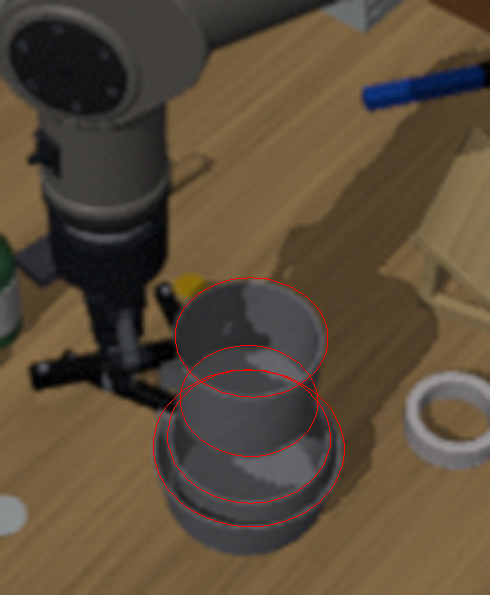

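The side view shows the small pan level and centred over the nest, matching the outlines. Lowering it.

>>> play_rows:
  targets: "1 -0.0015 0.0014 0.02 0; 1 -0.0015 0.0014 0.045 0; 1 -0.0015 0.0014 0.065 0; 1 -0.0015 0.0014 0.08 0; 1 -0.0015 0.0014 0.09 0; 1 -0.0015 0.0014 0.096 0; 1 -0.0015 0.0014 0.097 0; 1 -0.0015 0.0014 0.097 0"

```text
clock: 17.52
tcp_pos: [0.5509, 0.0742, 0.074]
orientation: [-2.807, -1.411, 0.0]
contact_force: [0.2, -0.7, -2.0]
grip_width: 0.0119
gripper_force: 108.1
```

>>> play_rows:
  targets: "1 0 0 0.0015 0; 1 0 0 0.003 0; 1 0 0 0.004 0; 1 0 0 0.005 0; 1 0 0 0.006 0; 1 0 0 0.006 0; 1 0 0 0.006 0"

```text
clock: 18.1
tcp_pos: [0.5507, 0.0738, 0.0678]
orientation: [2.807, 1.411, -0.0]
contact_force: [-1.3, -0.1, -1.1]
grip_width: 0.0119
gripper_force: 108.2
```

>>> play_rows:
  targets: "1 0 0 0.001 0; 1 0 0 0.002 0; 1 0 0 0.002 0; 1 0 0 0.002 0"

```text
clock: 18.43
tcp_pos: [0.5506, 0.0738, 0.0656]
orientation: [-2.807, -1.411, 0.001]
contact_force: [-1.4, -0.9, -1.6]
grip_width: 0.0118
gripper_force: 108.2
```

>>> play_rows:
  targets: "1 0 0 0.001 0; 1 0 0 0.002 0; 1 0 0 0.002 0; 1 0 0 0.002 0"

```text
clock: 18.77
tcp_pos: [0.5511, 0.0742, 0.0645]
orientation: [2.806, 1.411, 0.001]
contact_force: [-2.5, -0.2, 6.1]
grip_width: 0.0121
gripper_force: 109.4
```

>>> play_rows:
  targets: "1 0 0 0.0005 0; 1 0 0 0.001 0; 1 0 0 0.001 0; 1 0 0 0.001 0"

```text
clock: 19.1
tcp_pos: [0.5515, 0.0745, 0.0642]
orientation: [2.806, 1.411, 0.002]
contact_force: [-4.6, 0.5, 11.0]
grip_width: 0.0121
gripper_force: 110.2
```

Seated at 11 N. I open part way and rise.

>>> play_rows:
  targets: "0.6 0 0 -0.0005 0; 0.4 0 0 -0.001 0; 0.2 0 0 -0.001 0; 0.2 0 0 -0.001 0; 0.2 0 0 -0.001 0; 0.2 0 0 -0.001 0"

```text
clock: 19.6
tcp_pos: [0.5508, 0.0739, 0.0637]
orientation: [-2.807, -1.411, -0.0]
contact_force: [-0.2, -0.1, 0.2]
grip_width: 0.0342
gripper_force: 0.0
```

>>> play_rows:
  targets: "0.2 0 0 -0.01 0; 0.2 0 0 -0.03 0; 0.2 0 0 -0.06 0; 0.2 0 0 -0.09 0; 0.2 0 0 -0.12 0; 0 0 0 -0.15 0; -0.5 0.03 -0.03 -0.17 0; -1 0.06 -0.06 -0.17 0"

```text
clock: 20.27
tcp_pos: [0.5421, 0.1506, 0.2387]
orientation: [2.809, 1.399, 0.011]
contact_force: [0.7, 1.2, 0.1]
grip_width: 0.0654
gripper_force: 0.0
```

>>> play_rows:
  targets: "-1 0.03 -0.03 0 0; -1 0.06 -0.06 0 0; -1 0.09 -0.09 0 0; -1 0.11 -0.11 0 0; -1 0.12 -0.12 0 0; -1 0.12 -0.12 0 0; -1 0.12 -0.12 0 0"

```text
clock: 20.85
tcp_pos: [0.5144, 0.3201, 0.2338]
orientation: [2.805, 1.413, -0.0]
contact_force: [0.8, -0.4, -0.2]
grip_width: 0.0851
gripper_force: 0.0
```

```bash
python3 - <<'E'
from h import *
from bench import r
o=r.get_obs(); print(o['tcp_pos'],o['contact_force'],o['grip_width'],o['clock'])
T=r.grab_frame('top'); S=r.grab_frame('side'); ct=info(r,'top')
for n,b,z in(('large',(298,165,332,208),.053),('med',(270,165,296,208),.067),('small',(235,175,272,225),.081)):
    for h in blobs(T,b,(0,0,0),(180,255,45))[:1]:
        t,ro=[onz(ct,*p,z)[:2] for p in line(h)]; v=t-ro; print(n,len(h),t,np.degrees(np.arctan2(v[1],v[0])))
v=np.vstack([cv2.resize(T[100:300,160:460],(450,300)),cv2.resize(S[150:350,180:480],(450,300))]); cv2.imwrite('pics/f.png',v[...,::-1])
E
```

```text
[0.51435053 0.320132   0.23377326] [ 0.80416659 -0.43962124 -0.24570942] 0.08511579220141408 20.85
large 161 [ 0.64544782 -0.07951431] -27.155424883027813
med 145 [0.64852254 0.03352056] 13.429035673967626
small 138 [0.58460887 0.1186346 ] 52.661065966274805
```

View pics/f.png

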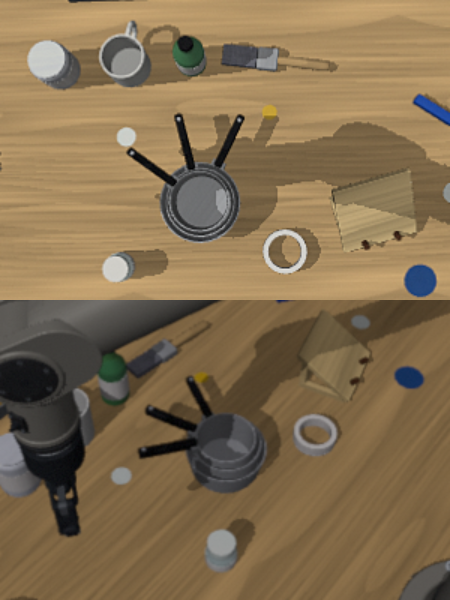

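The final views show the three pans nested concentrically, with handles at about -27°, 13° and 53°. The bystanders are where they were and the gripper is clear.

```bash
python3 -c "
from bench import r
print(r.hand_in())"
```

```text
the job is handed in; nothing more can be done
None
```

I handed the job in at about 21 s: the medium and small pans are nested flat in the large one, with handles fanned 40.6° and 39.2°. Each was bedded at about 11 N and let go, and nothing else looked disturbed. To level the medium pan, I first set it on a clear patch of table without letting go.

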